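Match the spacer and set up the rail level

TASK

The rail is to lie level on two spacers in the levelling jig. Take the jar out of the one nest and stand it on the bench clear of the jig, stand the spacer of the same height as the one already in the jig in that nest, then lay the rail flat and centred across both. Leave the spacer already in the jig where it is, keep the spacers standing upright, and do not disturb the other things on the bench.

Things in the scene. Friction and masses are not known exactly. Their poses are not given: they have to be found in the camera images.
- jig: fixed dark steel levelling jig on the bench: two U-shaped nests joined at the back by a strip 212 mm long. All its walls are 12 mm high; the floor of a nest is the bare bench. Origin on the bench midway between the nests; its y axis runs from the right nest to the left nest, its x axis to the back; it spans x -26..38 mm, y -107..107 mm
- nest_left (a point): centre of the nest at the jig's +y end, on the bench; 52 mm clear between its side walls, 26 mm to the back wall, open in front
- nest_right (a point): centre of the nest at the jig's -y end, on the bench, 150 mm from the other; same form. At the start one nest holds a spacer and the other the jar, either way round
- short_a_mid (a point): short spacer (one of an equal pair): solid plain aluminium cylinder, 40 mm diameter, 64 mm tall, 0.15 to 0.5 kg, standing upright; the point is its centre, half-way up; z is its axis. One of the six spacers stands in a nest, the others anywhere about the bench
- short_b_mid (a point): short spacer (the other of an equal pair): solid plain aluminium cylinder, 40 mm diameter, 64 mm tall, 0.15 to 0.5 kg, standing upright; the point is its centre, half-way up; z is its axis. One of the six spacers stands in a nest, the others anywhere about the bench
- medium_a_mid (a point): medium spacer (one of an equal pair): solid plain aluminium cylinder, 40 mm diameter, 82 mm tall, 0.15 to 0.5 kg, standing upright; the point is its centre, half-way up; z is its axis. One of the six spacers stands in a nest, the others anywhere about the bench
- medium_b_mid (a point): medium spacer (the other of an equal pair): solid plain aluminium cylinder, 40 mm diameter, 82 mm tall, 0.15 to 0.5 kg, standing upright; the point is its centre, half-way up; z is its axis. One of the six spacers stands in a nest, the others anywhere about the bench
- tall_a_mid (a point): tall spacer (one of an equal pair): solid plain aluminium cylinder, 40 mm diameter, 100 mm tall, 0.15 to 0.5 kg, standing upright; the point is its centre, half-way up; z is its axis. One of the six spacers stands in a nest, the others anywhere about the bench
- tall_b_mid (a point): tall spacer (the other of an equal pair): solid plain aluminium cylinder, 40 mm diameter, 100 mm tall, 0.15 to 0.5 kg, standing upright; the point is its centre, half-way up; z is its axis. One of the six spacers stands in a nest, the others anywhere about the bench
- rail_mid (a point): dark wooden rail, 230 x 30 x 24 mm, lying flat on the bench, about 0.15 kg; the point is its centre; x along its length, y across its 30 mm width, z up
- jar: small glass jar with a fixed black lid, 44 mm diameter, 67 mm tall, standing in one of the nests; origin at the centre of its foot, z up its axis
- jar_mid (a point): centre of the jar, 33.5 mm above its foot
- glue_mid (a point): white glue bottle with a nozzle, 43 mm diameter, 106 mm tall, standing loose on the bench; its centre
- tape_mid (a point): roll of masking tape lying flat, 94 mm diameter, 24 mm high, loose; its centre
- pliers_mid (a point): pliers lying flat, 56 x 151 x 12 mm, loose; centre; y is their length
- cork_mid (a point): cork block, 34 mm across, 26 mm high, loose; its centre
- vice (a point): fixed blue bench vice, 138 mm high: from this point on the bench it reaches -120..+116 mm in world x and -85..+85 mm in world y (beyond +74 mm in x only a bar 32 mm wide, 52 to 82 mm above the bench)
- clamp (a point): fixed toggle clamp on a jig board 16 mm thick: from this point on the bench the board reaches -55..+55 mm in world x, -84..+136 mm in world y; a stop near its +y end is 30 mm high; its red lever lies along world y over the middle of the board and reaches to -140 mm in y; 75 mm high in all. The bench top's right edge lies over 190 mm to the right (-y) of this point, its front edge about 300 mm nearer the robot
Not all that is in view belongs to the job. Leave any blue or orange look-alike of the part that bears tall_b_mid alone.

How it is judged (in metres and radians):
On the way, in this order (a step that is already met when the one before it is completed fails the run):
1. the jar stands upright on the bench, clear of the nests and released (angle between jar_mid's own z axis and vertical below 0.1 rad and height (world z) of jar_mid between 0.0275 and 0.0395 m and horizontal distance between jar_mid and nest_left above 0.065 m and horizontal distance between jar_mid and nest_right above 0.065 m and contact force between jar and the fingers below 0.2 N), for 0.2 s.
2. two spacers of equal height stand in the nests, the first one where it was (((horizontal distance between short_a_mid and nest_left below 0.012 m and angle between each of short_a_mid, short_b_mid's own z axis and vertical below 0.06 rad and height (world z) of short_a_mid between 0.027 and 0.037 m and horizontal distance between short_b_mid and nest_right below 0.012 m and height (world z) of short_b_mid between 0.027 and 0.037 m and distance of any of short_a_mid, short_b_mid from where it was at the start of the episode below 0.02 m) or (horizontal distance between short_b_mid and nest_left below 0.012 m and angle between each of short_b_mid, short_a_mid's own z axis and vertical below 0.06 rad and height (world z) of short_b_mid between 0.027 and 0.037 m and horizontal distance between short_a_mid and nest_right below 0.012 m and height (world z) of short_a_mid between 0.027 and 0.037 m and distance of any of short_b_mid, short_a_mid from where it was at the start of the episode below 0.02 m) or (horizontal distance between medium_a_mid and nest_left below 0.012 m and angle between each of medium_a_mid, medium_b_mid's own z axis and vertical below 0.06 rad and height (world z) of medium_a_mid between 0.036 and 0.046 m and horizontal distance between medium_b_mid and nest_right below 0.012 m and height (world z) of medium_b_mid between 0.036 and 0.046 m and distance of any of medium_a_mid, medium_b_mid from where it was at the start of the episode below 0.02 m) or (horizontal distance between medium_b_mid and nest_left below 0.012 m and angle between each of medium_b_mid, medium_a_mid's own z axis and vertical below 0.06 rad and height (world z) of medium_b_mid between 0.036 and 0.046 m and horizontal distance between medium_a_mid and nest_right below 0.012 m and height (world z) of medium_a_mid between 0.036 and 0.046 m and distance of any of medium_b_mid, medium_a_mid from where it was at the start of the episode below 0.02 m) or (horizontal distance between tall_a_mid and nest_left below 0.012 m and angle between each of tall_a_mid, tall_b_mid's own z axis and vertical below 0.06 rad and height (world z) of tall_a_mid between 0.045 and 0.055 m and horizontal distance between tall_b_mid and nest_right below 0.012 m and height (world z) of tall_b_mid between 0.045 and 0.055 m and distance of any of tall_a_mid, tall_b_mid from where it was at the start of the episode below 0.02 m) or (horizontal distance between tall_b_mid and nest_left below 0.012 m and angle between each of tall_b_mid, tall_a_mid's own z axis and vertical below 0.06 rad and height (world z) of tall_b_mid between 0.045 and 0.055 m and horizontal distance between tall_a_mid and nest_right below 0.012 m and height (world z) of tall_a_mid between 0.045 and 0.055 m and distance of any of tall_b_mid, tall_a_mid from where it was at the start of the episode below 0.02 m))), for 0.2 s.
At the end, for the whole second after the job is handed in: Equal spacers upright within 12 mm of both nest centres, the first moved under 20 mm; rail flat on both, level within 0.03 rad, centred within 15 mm across and 25 mm along, aligned within 0.15 rad; jar upright on the bench over 65 mm from both nest centres; all spacers standing on the bench (all of step 1 and ((horizontal distance between short_a_mid and nest_left below 0.012 m and angle between each of short_a_mid, short_b_mid's own z axis and vertical below 0.06 rad and height (world z) of short_a_mid between 0.027 and 0.037 m and horizontal distance between short_b_mid and nest_right below 0.012 m and height (world z) of short_b_mid between 0.027 and 0.037 m and distance of any of short_a_mid, short_b_mid from where it was at the start of the episode below 0.02 m and height (world z) of rail_mid between 0.072 and 0.08 m) or (horizontal distance between short_b_mid and nest_left below 0.012 m and angle between each of short_b_mid, short_a_mid's own z axis and vertical below 0.06 rad and height (world z) of short_b_mid between 0.027 and 0.037 m and horizontal distance between short_a_mid and nest_right below 0.012 m and height (world z) of short_a_mid between 0.027 and 0.037 m and distance of any of short_b_mid, short_a_mid from where it was at the start of the episode below 0.02 m and height (world z) of rail_mid between 0.072 and 0.08 m) or (horizontal distance between medium_a_mid and nest_left below 0.012 m and angle between each of medium_a_mid, medium_b_mid's own z axis and vertical below 0.06 rad and height (world z) of medium_a_mid between 0.036 and 0.046 m and horizontal distance between medium_b_mid and nest_right below 0.012 m and height (world z) of medium_b_mid between 0.036 and 0.046 m and distance of any of medium_a_mid, medium_b_mid from where it was at the start of the episode below 0.02 m and height (world z) of rail_mid between 0.09 and 0.098 m) or (horizontal distance between medium_b_mid and nest_left below 0.012 m and angle between each of medium_b_mid, medium_a_mid's own z axis and vertical below 0.06 rad and height (world z) of medium_b_mid between 0.036 and 0.046 m and horizontal distance between medium_a_mid and nest_right below 0.012 m and height (world z) of medium_a_mid between 0.036 and 0.046 m and distance of any of medium_b_mid, medium_a_mid from where it was at the start of the episode below 0.02 m and height (world z) of rail_mid between 0.09 and 0.098 m) or (horizontal distance between tall_a_mid and nest_left below 0.012 m and angle between each of tall_a_mid, tall_b_mid's own z axis and vertical below 0.06 rad and height (world z) of tall_a_mid between 0.045 and 0.055 m and horizontal distance between tall_b_mid and nest_right below 0.012 m and height (world z) of tall_b_mid between 0.045 and 0.055 m and distance of any of tall_a_mid, tall_b_mid from where it was at the start of the episode below 0.02 m and height (world z) of rail_mid between 0.108 and 0.116 m) or (horizontal distance between tall_b_mid and nest_left below 0.012 m and angle between each of tall_b_mid, tall_a_mid's own z axis and vertical below 0.06 rad and height (world z) of tall_b_mid between 0.045 and 0.055 m and horizontal distance between tall_a_mid and nest_right below 0.012 m and height (world z) of tall_a_mid between 0.045 and 0.055 m and distance of any of tall_b_mid, tall_a_mid from where it was at the start of the episode below 0.02 m and height (world z) of rail_mid between 0.108 and 0.116 m)) and x of rail_mid in the frame of jig between -0.015 and 0.015 m and y of rail_mid in the frame of jig between -0.025 and 0.025 m and angle between the x axis of rail_mid and the y axis of jig, either way round below 0.15 rad and angle between rail_mid's own x axis and vertical between 1.5408 and 1.6008 rad and (angle between rail_mid's own z axis and vertical below 0.05 rad or angle between rail_mid's own z axis and vertical above 3.09 rad) and angle between each of short_a_mid, short_b_mid, medium_a_mid, medium_b_mid, tall_a_mid, tall_b_mid's own z axis and vertical below 0.1 rad and height (world z) of each of short_a_mid, short_b_mid below 0.038 m and height (world z) of each of medium_a_mid, medium_b_mid below 0.047 m and height (world z) of each of tall_a_mid, tall_b_mid below 0.056 m); the robot touches nothing.
It fails at once if a spacer is knocked over (angle between any of short_a_mid, short_b_mid, medium_a_mid, medium_b_mid, tall_a_mid, tall_b_mid's own z axis and vertical above 0.7 rad).
It fails at once if the glue bottle, tape, pliers or cork block is moved by more than 40 mm (distance of any of glue_mid, tape_mid, pliers_mid, cork_mid from where it was at the start of the episode above 0.04 m).
It also fails if it takes over 72 s, if anything falls off the work surface, if the arm or the gripper's body presses on something with over 40 N, if the wrist force passes 120 N, or if a joint passes its speed limit or range.

ROBOT

A 6-joint arm with a two-finger parallel gripper is mounted at the origin on a cart in front of the work surface, level with it; the furniture and walls round the work are solid. World frame = base frame: x ahead of the robot, y to its left, z up, the work surface at z = 0. Lengths are in m, angles in degrees, forces in N, time in s.
With the tool pointing down it reaches from about 0.4 to 0.825 m from the base axis. Payload 7 kg.
Tool frame: the origin (TCP) lies midway between the tips of the shut fingers; the grasp point (between the pads) lies 19 mm behind it; z points along the fingers, y is the line along which they close (so a half turn about z gives the same grasp; the last joint's range is limited). The gripper opens to 88 mm and grips with 3 to 60 N. Pads are 19 mm wide; open, the fingers measure 130 mm over their backs; the gripper's body (78 mm by 193 mm) begins 47 mm behind the grasp point.
Start: joints at [-59.811, 20.546, 0.682, 0, -70.136, -16.507], TCP at [0.16, -0.656, 0.227] pointing down, gripper open.
Joint ranges: [-176.03, 176.03], [-82.01, 121.73], [-58.28, 71.71], [-173.87, 95.51], [-174.79, -0.11], [-173.66, 173.66]. Speed limits (degrees/s): [136.94, 136.94, 172.46, 180, 180, 180].

INTERFACE

Orientations are given as a 3x3 rotation matrix whose columns are the frame's x, y, z axes.
In Python, from rig import robot gives the robot as it stands. Calls block until the motion is done:
- robot.goto(position, orientation): joint-space move of the TCP to a pose.
- robot.servo_line(position, ori=None, speed=0.15): straight line of the TCP; ori=None keeps the orientation; speed is the mean speed in m/s.
- robot.movej(angles): joint-space move.
- robot.move_gripper(opening): opening from 0.0 (shut) to 1.0 (fully open); the grip force is fixed at half the most; returns when the fingers have stopped.
- robot.dwell(seconds).
- robot.ik(position, orientation): joint angles nearest the present ones, or None.
- robot.grab_frame(name): name is "side" or "top"; returns (picture, depth): 400x640x3 uint8, red, green, blue; 400x640 float32, m along the optical axis (not along the pixel's ray), 0 where there is no reading.
- robot.camera_info(name): a dict with "vfov" (degrees; the focal length in pixels is half the picture's height over the tangent of half this angle, whatever the lens; pixels are square), "cx", "cy" (the principal point, pixels), "view" (4x4, takes a point from world to camera coordinates). Camera axes: x right, y down, z forward; pixel columns grow to the right and rows downward; lengths in m; the calibration is good to about 2 mm. A picture is of the moment at which its call begins. camera_info takes no time and is no camera call.
A pose or a line that the arm cannot do raises robot.Unreachable and nothing moves.
- robot.job_done(): hands the job in; it is judged then, once.
Readings, each from a call of its own:
- robot.read_t(): time.
- robot.read_qpos(): joint angles.
- robot.read_qvel(): joint speeds.
- robot.read_effort(): joint torques, N m.
- robot.read_position(): TCP position.
- robot.read_tcp_rot(): TCP orientation.
- robot.read_force(): force on the tool from outside, world axes, zero at the start.
- robot.read_ft_torque(): the same for the moment, N m.
- robot.read_grip_width(): opening from 0.0 (shut) to 1.0 (fully open).
- robot.read_finger_force(): force on a finger pad.
Only numpy, scipy, OpenCV 4.12 (cv2) and the standard library are available. Lean on these libraries where they do the work, as an engineer would, in place of code of your own. Each camera call takes 0.05 s, during which the arm holds its last target. There are 200 camera calls.

## Working session

There is one attempt and no reset: what is moved stays moved. The work goes in short steps, each a Python script; the robot and the scene stay as the last script left them, time stands still between calls to the robot, and variables do not carry over. Pictures are saved under pics/ and viewed, at most 10 in all, crops included, and the job is handed in when it is done.

```bash
mkdir -p pics; ls; cat > h.py <<'E'
import numpy as np, cv2
from rig import robot
def cam(n):
    c=robot.camera_info(n); f=200/np.tan(np.radians(c['vfov'])/2); return c,f,np.linalg.inv(np.array(c['view']))
def cloud(n,d):
    c,f,T=cam(n); v,u=np.mgrid[0:400,0:640]
    P=np.stack([(u-c['cx'])/f*d,(v-c['cy'])/f*d,d,np.ones_like(d)],-1)@T.T
    P=P[...,:3]; P[d<=0]=np.nan; return P
def save(n,im): cv2.imwrite('pics/'+n+'.png',im[...,::-1])
E
python3 - <<'E'
from h import *
for n in('top','side'):
    im,d=robot.grab_frame(n); save(n+'0',im); np.savez(n+'0.npz',im=im,d=d)
    print(n,{k:np.round(v,4).tolist() for k,v in robot.camera_info(n).items()},(d==0).mean())
E
```

```text
pics
top {'vfov': 54.1142, 'cx': 320.652, 'cy': 198.1318, 'view': [[0.0248, -0.9994, 0.0225, 0.0568], [-0.9945, -0.027, -0.1008, 0.6085], [0.1013, -0.0198, -0.9947, 1.1373], [0.0, 0.0, 0.0, 1.0]]} 0.00395703125
side {'vfov': 43.8753, 'cx': 324.6301, 'cy': 198.9463, 'view': [[-0.968, -0.2508, -0.0057, 0.5933], [-0.16, 0.6347, -0.7561, 0.0998], [0.1932, -0.731, -0.6545, 1.4651], [0.0, 0.0, 0.0, 1.0]]} 0.0039296875
```

View pics/top0.png

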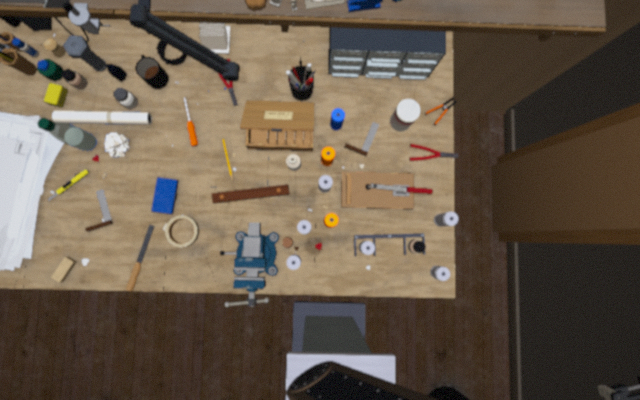

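View pics/side0.png

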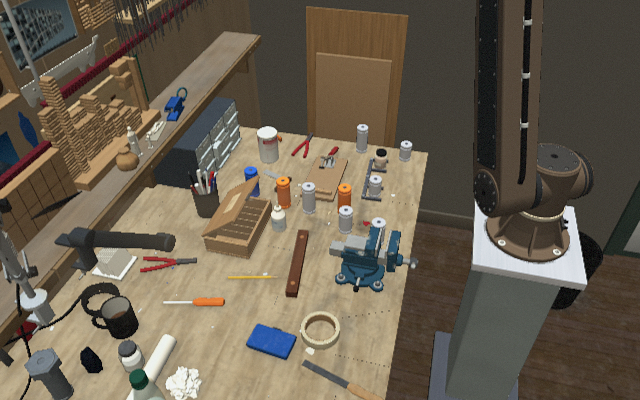

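The top view shows:
- **Spacers:** (325,183), (304,227), (293,262), (450,219), (442,273), and (368,247) in the left nest.
- **Jar:** black lid at (418,247), in the right nest.
- **Rail:** (250,193).
- **Look-alikes to leave alone:** orange (328,155) and (331,220), blue (337,118). Also the glue at (293,161) and the white tub at (407,110).

Next I'll measure the heights.

```bash
cat > m.py <<'E'
from h import *
def top_fit(P,u,v,r=14,rad=.03):
    # top-disc of a standing object near pixel: highest plateau
    Q=P[v-r:v+r+1,u-r:u+r+1].reshape(-1,3); Q=Q[~np.isnan(Q[:,0])]
    z=Q[:,2]; zs=z[(z>.04)&(z<.15)]
    h,e=np.histogram(zs,bins=np.arange(.04,.15,.004)); k=h.argmax(); z0=np.median(zs[abs(zs-e[k]-.002)<.005])
    S=Q[abs(z-z0)<.005]; c,rr=cv2.minEnclosingCircle(S[:,:2].astype(np.float32)); return z0,S[:,:2].mean(0),np.array(c),rr,len(S)
E
python3 - <<'E'
from m import *
t=np.load('top0.npz'); im=t['im']; P=cloud('top',t['d'])
np.set_printoptions(precision=4,suppress=True)
for n,u,v in [('A',325,183),('B',304,227),('C',293,262),('D',450,219),('E',442,273),('nest',368,247),('jar',418,247),('glue',293,161),('or1',328,155),('or2',331,220),('blue',337,118)]:
    print(n,*top_fit(P,u,v))
hsv=cv2.cvtColor(im,cv2.COLOR_RGB2HSV)
Q=P[180:206,205:295]; m=(Q[...,2]>.012)&(Q[...,2]<.04)
pts=Q[m][:,:2].astype(np.float32); print('rail',cv2.minAreaRect(pts),np.median(Q[m][:,2]),m.sum())
print('bench z',[np.round(P[v,u],4) for u,v in [(340,260),(390,270),(230,230),(435,240)]])
for n,(u0,u1,v0,v1,a,b) in dict(jig=(350,430,228,260,.007,.016)).items():
    Q=P[v0:v1,u0:u1]; m=(Q[...,2]>a)&(Q[...,2]<b)&(im[v0:v1,u0:u1].max(-1)<110); print(n,m.sum(),Q[m].min(0),Q[m].max(0),cv2.minAreaRect(Q[m][:,:2].astype(np.float32)))
save('crop0',cv2.resize(im[140:300,260:470],(800,610))[:600])
E
```

```text
A 0.10103212888958057 [0.6455 0.0623] [0.6455 0.0624] 0.019753551110625267 149
B 0.08283687146234253 [0.5182 0.1199] [0.5184 0.1201] 0.019920993596315384 152
C 0.0826539732841246 [0.4185 0.1466] [0.4184 0.1466] 0.019732890650629997 152
D 0.10083953519631628 [ 0.5521 -0.2917] [ 0.5524 -0.2921] 0.020166238769888878 157
E 0.06525682839807179 [ 0.3958 -0.28  ] [ 0.3957 -0.2799] 0.019727714359760284 154
nest 0.06513425587704247 [ 0.464  -0.0639] [ 0.4643 -0.0644] 0.020225686952471733 151
jar 0.06791147310658219 [ 0.4704 -0.2113] [ 0.4705 -0.2116] 0.017901277169585228 119
glue 0.06111773157698441 [0.7145 0.1556] [0.7278 0.1474] 0.04025094211101532 79
or1 0.10112201510713059 [0.7277 0.0574] [0.7282 0.0575] 0.019799532368779182 153
or2 0.10062393135172465 [0.5402 0.0435] [0.54   0.0436] 0.019894370809197426 153
blue 0.1008198947970006 [0.8406 0.0317] [0.8414 0.0312] 0.0201774500310421 149
rail ((0.6156876683235168, 0.2849421501159668), (0.03048825077712536, 0.23097586631774902), 8.54181957244873) 0.02482438269146936 793
bench z [array([ 0.424 ,  0.0089, -0.002 ]), array([ 0.3982, -0.1414,  0.0052]), array([0.5058, 0.3431, 0.0004]), array([ 0.4912, -0.2796, -0.0007])]
jig 219 [ 0.4435 -0.2426  0.0076] [ 0.5081 -0.0307  0.016 ] ((0.47622302174568176, -0.13659043610095978), (0.05835479125380516, 0.2122889757156372), 2.482795238494873)
```

View pics/crop0.png

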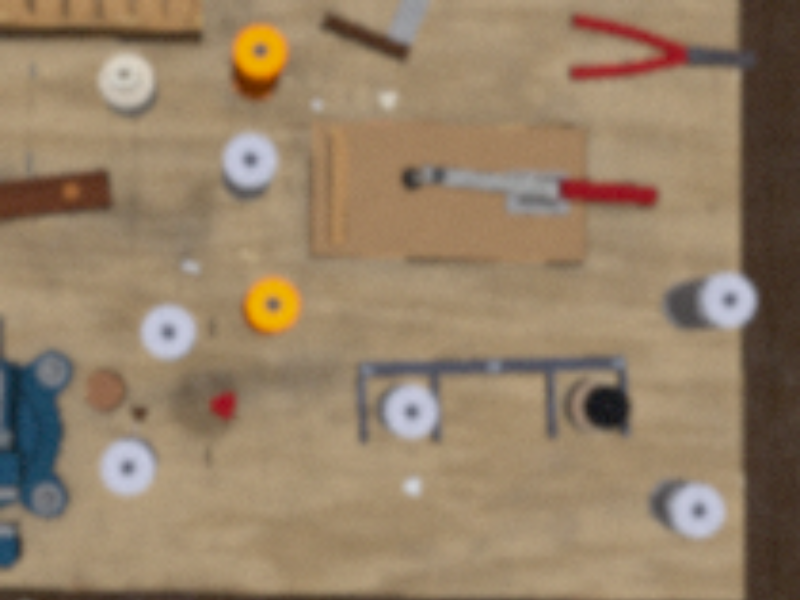

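The left-nest spacer reads 65 mm, so it is short. The matching spacer is the plain grey one at pixel (442,273), also 65 mm. B and C are 82 mm and A and D are 100 mm, and none of these is blue or orange. The crop confirms this, with E at crop pixel (698,510) and the jar lid at (606,408). Now I'll refine the jig pose and check clearances.

```bash
python3 - <<'E'
from m import *
np.set_printoptions(precision=4,suppress=True)
for n in ('top','side'):
    t=np.load(n+'0.npz'); im=t['im'].astype(int); P=cloud(n,t['d'])
    m=(P[...,0]>.43)&(P[...,0]<.53)&(P[...,1]>-.26)&(P[...,1]<-.02)&(P[...,2]>.006)&(P[...,2]<.018)&(im.max(-1)<120)&(im[...,0]-im[...,2]<20)
    Q=P[m]; S=Q[(Q[:,0]>.492)]; k=np.polyfit(S[:,1],S[:,0],1); print(n,len(S),'strip x at y=-.137',np.polyval(k,-.137),'ang',np.degrees(np.arctan(k[0])),'xrange',S[:,0].min(),S[:,0].max(),'y',Q[:,1].min(),Q[:,1].max())
    W=Q[Q[:,0]<.488]; h,e=np.histogram(W[:,1],bins=np.arange(-.26,-.02,.006)); print([(round(a+.003,3),b) for a,b in zip(e,h) if b])
    m=(P[...,1]>.1)&(P[...,1]<.45)&(P[...,2]>.05)&(P[...,2]<.2)
    Q=P[m]
    for y0 in np.arange(.1,.45,.03):
        R=Q[(Q[:,1]>y0)&(Q[:,1]<y0+.03)]; lo=R[R[:,0]<.6]; hi=R[R[:,0]>.62]; print(round(y0,2), lo[:,0].max() if len(lo) else 0, lo[:,2].max() if len(lo) else 0, hi[:,0].min() if len(hi) else 9)
E
```

```text
top 207 strip x at y=-.137 0.5004120564358724 ang -2.104006670028467 xrange 0.4924110992766469 0.5081231896680626 y -0.2426126638925405 -0.03039150585345006
[(np.float64(-0.245), np.int64(3)), (np.float64(-0.239), np.int64(6)), (np.float64(-0.185), np.int64(15)), (np.float64(-0.179), np.int64(8)), (np.float64(-0.095), np.int64(1)), (np.float64(-0.089), np.int64(9)), (np.float64(-0.035), np.int64(16)), (np.float64(-0.029), np.int64(12))]
0.1 0.5381712420382523 0.19933387604939024 0.7525155481253663
0.13 0.5322306550475143 0.19928616536007004 0.6902650610368924
0.16 0.43065026117116956 0.08786733851502526 0.6910081320356303
0.19 0.42646694283810266 0.13442422145345057 0.7523211498604028
0.22 0.527224033606379 0.13973358367677924 0.7518685554743965
0.25 0.5261858892068773 0.13895257900394564 0.7526979542563396
0.28 0.49457606227958156 0.1398402890751531 0.7524844649321558
0.31 0.3131055431045814 0.12457264077530716 0.9500087152963999
0.34 0 0 0.950547866327395
0.37 0 0 0.9513265033841993
0.4 0 0 0.9669137966577439
0.43 0 0 0.9729601780121816
side 112 strip x at y=-.137 0.500444703309533
[... 522 characters left out ...]
, np.int64(1)), (np.float64(-0.035), np.int64(20)), (np.float64(-0.029), np.int64(18))]
0.1 0.5385232383465379 0.1998417023077581 0.7540341409658989
0.13 0.5358889727374126 0.19982431811181223 0.6923804317470617
0.16 0.43485204852998705 0.0857368426894155 0.6923120310684406
0.19 0.43235995673678385 0.1336303348223412 0.7534539884721331
0.22 0.5276895575079179 0.13856320248303777 0.7526813730455277
0.25 0.5307542164267758 0.13894797421455296 0.7535022263997231
0.28 0.5143683089553845 0.13870501803194224 0.7527147219118272
0.31 0.31389411253285254 0.12286133575451785 0.9508134695889305
0.34 0 0 0.9503263658910663
0.37 0 0 0.9525518822045279
0.4 0 0 0.9665614422423922
0.43 0 0 0.975068518948284
```

```bash
cat >> h.py <<'E'
A=np.radians(-2.3); YJ=np.array([np.sin(A),np.cos(A)]); XJ=np.array([np.cos(A),-np.sin(A)]); O=np.array([.468,-.1362])
NR=O-.075*YJ; NL=O+.075*YJ
def R(c):  # tool down, closing axis c (2-vector)
    y=np.array([c[0],c[1],0])/np.hypot(*c); z=np.array([0,0,-1.]); return np.c_[np.cross(y,z),y,z]
def best(p,c):
    q0=np.array(robot.read_qpos()); o=[]
    for s in(1,-1):
        q=robot.ik(p,R(s*np.array(c)))
        if q is not None: o.append((np.abs(np.array(q)-q0).max(),s))
    return R(min(o)[1]*np.array(c))
def over(xy,c,z=.25): r=best([*xy,z],c); robot.goto([*xy,z],r)
def z(h,speed=.15):
    p=robot.read_position(); robot.servo_line([p[0],p[1],h],speed=speed)
def st(): print('t',round(robot.read_t(),2),'tcp',np.round(robot.read_position(),4),'w',round(robot.read_grip_width()*88,1),'F',np.round(robot.read_force(),1),'ff',robot.read_finger_force())
E
python3 - <<'E'
from h import *
t=np.load('top0.npz'); P=cloud('top',t['d']); m=(P[...,0]>.495)&(P[...,0]<.56)&(P[...,1]>.18)&(P[...,1]<.36)&(P[...,2]>.04)&(P[...,2]<.2)
print('bar y',np.percentile(P[m][:,1],[0,5,50,95,100]),m.sum())
st(); over([.4705,-.2113],YJ); st(); z(.08,.25); z(.025,.1); robot.move_gripper(.3); st()
z(.20,.25); st()
E
```

```text
bar y [0.24472399 0.24500757 0.25893032 0.27560096 0.27681792] 151
t 0.1 tcp [ 0.1595 -0.6554  0.2257] w 88.0 F [ 0.1  0.5 -1.1] ff 0.0
t 2.06 tcp [ 0.4704 -0.2118  0.2499] w 88.1 F [-0.2 -0.2 -0.2] ff 0.0
t 4.38 tcp [ 0.4711 -0.2124  0.025 ] w 43.0 F [-0.4 -0.6  0.5] ff 29.99951039906591
t 5.23 tcp [ 0.4701 -0.212   0.1985] w 42.8 F [-0.  -0.3 -2.1] ff 29.99669534910936
```

```bash
python3 - <<'E'
from h import *
over([.425,.015],YJ,.2); z(.06,.2); z(.0262,.06); st(); robot.move_gripper(.8); z(.2,.25); st()
over([.3958,-.28],YJ,.2); z(.08,.25); z(.022,.1); robot.move_gripper(.3); st(); z(.12,.2); st()
im,d=robot.grab_frame('top'); save('top1',im); from m import top_fit; P=cloud('top',d); print(top_fit(P,352,262),im.shape)
E
```

```text
t 7.72 tcp [0.4259 0.0144 0.0263] w 43.0 F [ 0.5  0.4 -1. ] ff 29.99680338136386
t 9.26 tcp [0.425  0.0141 0.199 ] w 70.4 F [ 0.1  0.6 -0.1] ff 0.0
t 12.37 tcp [ 0.3972 -0.2792  0.0223] w 39.4 F [-0.5 -0.6  3.5] ff 30.00054180622101
t 13.01 tcp [ 0.3963 -0.2788  0.119 ] w 39.8 F [-0.3 -0.2 -2.3] ff 29.999733567237854
(np.float64(0.06867370600846501), array([ 0.43205789, -0.00220094]), array([ 0.43710953, -0.02032747]), 0.047751057893037796, 102) (400, 640, 3)
```

View pics/top1.png

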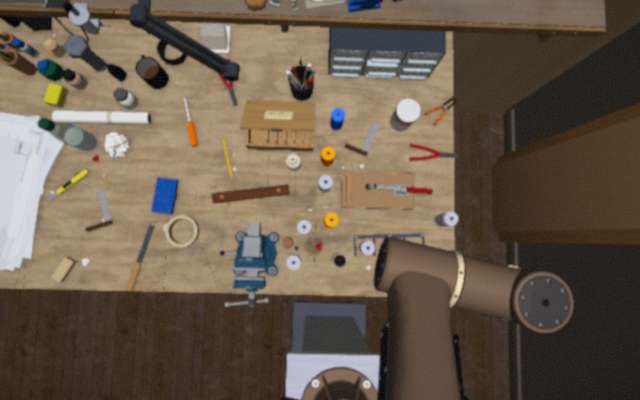

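The jar stands upright at (340,261), away from the jig, and the short spacer is in the gripper. Next I'll put it in the right nest.

```bash
python3 - <<'E'
from h import *
r=robot.read_tcp_rot(); robot.servo_line([*NR,.12],speed=.15); z(.05,.15); z(.0235,.05); st(); robot.move_gripper(.75); z(.2,.25); st()
s=.048; a=np.radians(8.54); g=np.array([.6157,.2849])+s*np.array([-np.sin(a),np.cos(a)])
over(g,[np.cos(a),np.sin(a)],.25); st()
im,d=robot.grab_frame('top'); P=cloud('top',d); save('top2',im)
from m import top_fit
for n,u,v in [('L',368,247),('R',418,247),('jar',340,261)]: print(n,*top_fit(P,u,v))
print(NL,NR); np.save('g.npy',g)
save('crop2',cv2.resize(im[200:300,300:470],(800,470)))
E
```

```text
t 15.18 tcp [ 0.4704 -0.2117  0.0233] w 39.9 F [ 0.7  1.1 -2.1] ff 29.99972015619278
t 16.71 tcp [ 0.4696 -0.2115  0.1987] w 66.0 F [ 0.4  0.2 -0.6] ff 0.0
t 18.73 tcp [0.6089 0.3312 0.2501] w 66.4 F [ 0.6 -1.1 -0.1] ff 0.0
L 0.06486815082756991 [ 0.46424264 -0.06388012] [ 0.46431559 -0.06426446] 0.019913319498300552 153
R 0.0648725538969277 [ 0.46849765 -0.20957574] [ 0.46839243 -0.20976043] 0.020287636667490005 150
jar 0.0676419625503848 [0.42589172 0.01575689] [0.42551225 0.01634371] 0.017664127051830292 119
[ 0.46499012 -0.06126042] [ 0.47100988 -0.21113958]
```

View pics/crop2.png

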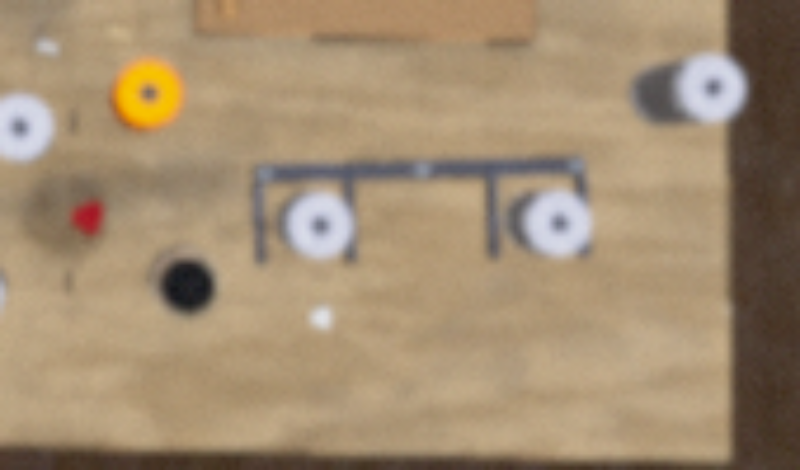

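Both nests hold spacers within about 3 mm of centre, at crop pixels (320,225) and (558,222), and the jar is clear at (187,285). Now the rail, gripped 56 mm off centre so the gripper body clears the vice bar.

```bash
python3 - <<'E'
from h import *
a=np.radians(8.54); s=.056; g=np.array([.6157,.2849])+s*np.array([-np.sin(a),np.cos(a)])
robot.servo_line([*g,.2],speed=.2); z(.09,.2); st(); z(.005,.06); st(); robot.move_gripper(.2); st()
z(.06,.06); robot.dwell(.3); st(); z(.25,.2)
im,d=robot.grab_frame('side'); save('side3',im[100:400,150:550]); P=cloud('side',d)
im,d=robot.grab_frame('top'); save('top3',im)
E
```

```text
t 19.88 tcp [0.6087 0.3401 0.0919] w 65.7 F [ 0.2 -0.1  0.1] ff 0.0
t 21.45 tcp [0.6089 0.3403 0.0055] w 65.7 F [-0.1 -0.1  0.2] ff 0.0
t 22.12 tcp [0.6087 0.3401 0.005 ] w 30.1 F [-0.3  0.1 -0.1] ff 29.99572455883026
t 23.49 tcp [0.6086 0.34   0.0597] w 29.8 F [ 0.1 -0.6 -2.2] ff 29.995442032814026
```

View pics/side3.png

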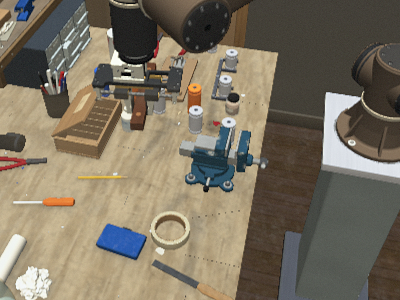

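The side crop shows the rail in the fingers at about (138,115), clear of the bench. Next I'll move over the jig and check how it hangs.

```bash
python3 - <<'E'
from h import *
r=np.array(robot.read_tcp_rot()); s=1 if r[0,1]>0 else -1
t=np.array([.467,-.1365])+.0558*YJ
robot.goto([*t,.25],R(s*XJ)); z(.11,.15); robot.dwell(.3); st()
for n in('top','side'):
    im,d=robot.grab_frame(n); P=cloud(n,d); i=im.astype(int)
    m=(abs(P[...,0]-.467)<.04)&(P[...,1]>-.28)&(P[...,1]<.02)&(P[...,2]>.09)&(P[...,2]<.15)&(i[...,0]-i[...,2]>15)
    Q=P[m]; print(n,m.sum(),Q.min(0),Q.max(0))
    if m.sum()>50:
        T=Q[Q[:,2]>np.median(Q[:,2])-.004]; print(np.polyfit(T[:,1],T[:,2],1),np.polyfit(T[:,1],T[:,0],1))
    save('h_'+n,cv2.resize(im[200:300,300:470] if n=='top' else im[130:230,300:460],(800,500)))
E
```

```text
t 27.71 tcp [ 0.4658 -0.0801  0.1105] w 30.1 F [-0.4  0.2 -2.2] ff 29.995374977588654Traceback (most recent call last):
  File "<stdin>", line 8, in <module>
    return umr_minimum(a, axis, None, out, keepdims, initial, where)
ValueError: zero-size array to reduction operation minimum which has no identity
```

```bash
python3 - <<'E'
from h import *
im,d=robot.grab_frame('side'); P=cloud('side',d); i=im.astype(int)
m=(abs(P[...,0]-.467)<.04)&(P[...,1]>-.28)&(P[...,1]<.02)&(P[...,2]>.09)&(P[...,2]<.15)&(i[...,0]-i[...,2]>15)
print(m.sum())
if m.sum()>20: Q=P[m]; print(Q.min(0),Q.max(0),np.polyfit(Q[:,1],Q[:,2],1))
save('h_side',cv2.resize(im[120:240,300:460],(800,600)))
E
```

```text
364
[ 0.4319086  -0.25559615  0.10358125] [ 0.49656598 -0.01679842  0.14988754] [-0.04806501  0.12622837]
```

View pics/h_side.png

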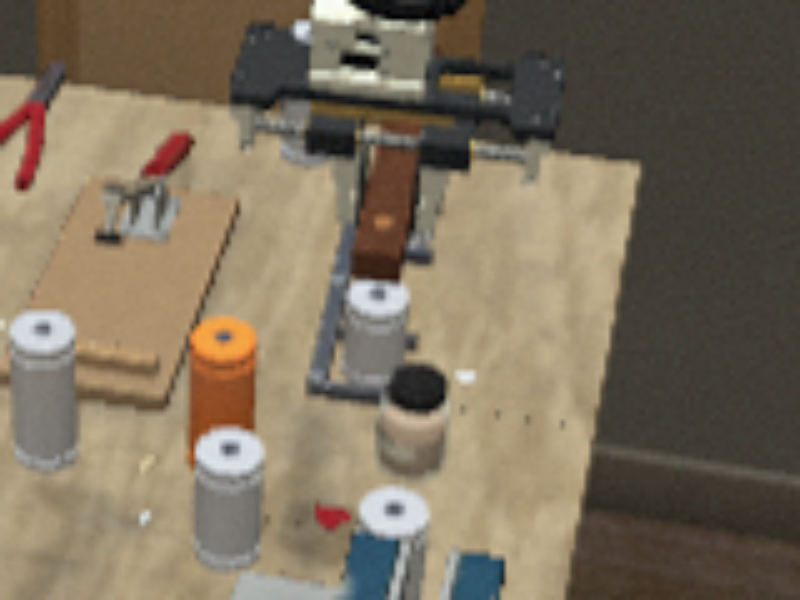

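The rail hangs nearly level over both spacers, with its left end at crop (385,250) and the left spacer at (378,300). Now I'll lower it.

```bash
python3 - <<'E'
from h import *
z(.073,.08); st(); z(.069,.02); st(); robot.move_gripper(.65); robot.dwell(.3); z(.2,.1); st()
robot.goto([.35,.30,.35],robot.read_tcp_rot()) if robot.ik([.35,.30,.35],robot.read_tcp_rot()) is not None else over([.62,.25],XJ,.3)
robot.dwell(.3); st()
np.set_printoptions(precision=4,suppress=True)
from m import top_fit
for n in('top','side'):
    im,d=robot.grab_frame(n); P=cloud(n,d); i=im.astype(int)
    m=(abs(P[...,0]-.467)<.05)&(P[...,1]>-.28)&(P[...,1]<.01)&(P[...,2]>.08)&(P[...,2]<.10)
    Q=P[m]; print(n,m.sum(),np.median(Q[:,2]))
    if m.sum()>50: print(cv2.minAreaRect(Q[:,:2].astype(np.float32)),'slopes',np.linalg.lstsq(np.c_[Q[:,:2],np.ones(len(Q))],Q[:,2],rcond=None)[0])
    if n=='top': print(top_fit(P,340,261))
    save('f_'+n,cv2.resize(im[140:300,260:470],(788,600)) if n=='top' else im)
E
```

```text
t 28.43 tcp [ 0.4658 -0.0801  0.0731] w 29.8 F [-0.1 -0.3 -1.4] ff 29.99548226594925
t 28.77 tcp [ 0.4659 -0.0801  0.0691] w 29.6 F [-0.7 -0.6 -1.5] ff 29.995671808719635
t 31.23 tcp [ 0.4654 -0.0802  0.1994] w 57.0 F [-0.1  0.  -0. ] ff 0.0
t 33.09 tcp [0.3503 0.2995 0.3498] w 57.1 F [-0.8  0.1  0.3] ff 0.0
top 873 0.08902599429440694
((0.4662608504295349, -0.1349247694015503), (0.03003273904323578, 0.22816576063632965), 2.4524645805358887) slopes [-0.0065 -0.0017  0.0918]
(np.float64(0.06843118037373142), array([0.4262, 0.0154]), array([0.4324, 0.003 ]), 0.03149741515517235, 120)
side 214 0.0894868266410106
((0.46646979451179504, -0.09939263761043549), (0.0298911239951849, 0.16251537203788757), 2.409606695175171) slopes [ 0.0124 -0.0137  0.0823]
```

View pics/f_top.png

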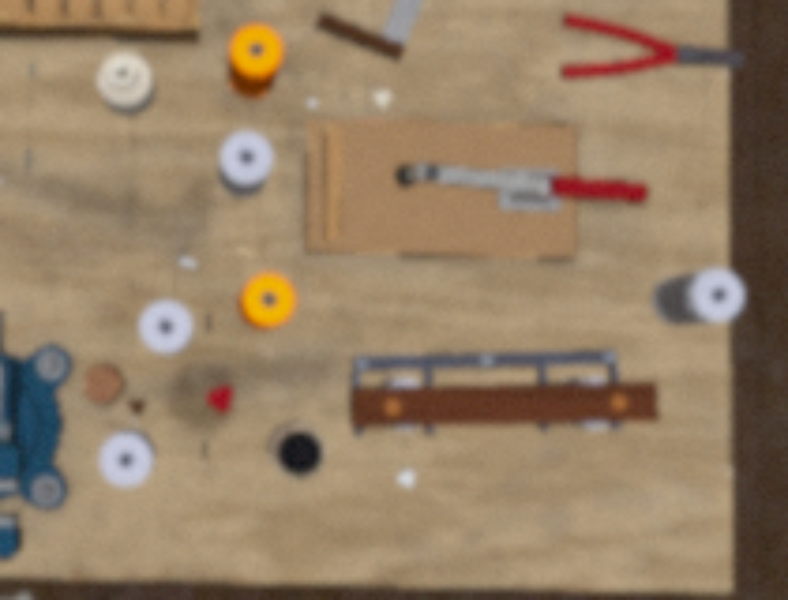

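View pics/f_side.png

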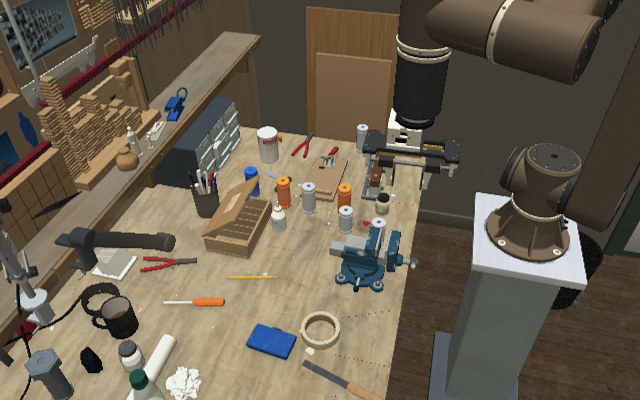

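The rail lies level and centred on both spacers, at crop pixel (503,403). The jar stands at (300,453), nothing else has moved, and the arm is clear.

```bash
python3 -c "
from rig import robot
print(robot.job_done())"
```

```text
the job is handed in; nothing more can be done
None
```

I handed the job in at about 33 s; the judge's verdict was not shown. In the last pictures the rail lies level and centred on the two short spacers, the jar stands upright clear of the jig, and nothing else appears to have moved.

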